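# Seat the upper burr carrier of the coffee grinder

## Task

The coffee grinder has been cleaned and its upper burr carrier, the notched disc in the collar on top, was dropped back in with its notch off the locating pin, so it sits cocked on the pin. With a fingertip push one of its two ears to turn the disc, without pinching it or bearing down on it, until the notch drops over the pin; then press the disc down with the fingertips until it is fully home, flush with the rim of the collar, and take the hand away. Do not lift the disc, and leave the other coffee things where they stand.

Things in the scene. Friction and masses are not known exactly. Their poses are not given: they have to be found in the camera images.
- grinder: electric coffee grinder, hopper off, black, 200 mm deep, 136 mm wide, 202 mm high, heavy: it stands fast. Origin on its underside, on the upright axis of the round collar on top; z up, its front (clear grounds bin, spout) faces its -x.
- rim (a point): centre of the collar, level with its rim. The collar is a dark steel ring, 95 mm inside, 112 mm outside, standing 12 mm above the seat inside it. At its front the rim has a gap 11 mm wide in which the locating pin lies. On the collar's axis the end of the motor shaft, 11 mm thick, stands up to 2 mm below the rim.
- pin (a point): point on the locating pin, 43 mm from the collar's axis, at the height of the seat (12 mm below the rim). The pin is fixed, round steel, 6.5 mm thick, lying level and radially at the collar's front, 39.5 to 63 mm from the axis; its top is 8.5 mm above the seat. The notch belongs right over this point.
- burr_carrier: upper burr carrier: loose aluminium disc, 92 mm wide, 12 mm thick, about 0.3 kg, 26 mm hole in the middle, top flat but for two ears, 1.5 mm play in the collar. Origin at the centre of its underside, z up, +x to its notch. The origin is about 5.5 mm above the seat off the pin (tilted 4 to 5 degrees), 3 mm with the notch dropped over the pin, 0 when home: its top is then flush with the rim.
- notch (a point): point in the carrier's notch, 43 mm from its axis, on the plane of its underside. The notch is cut through the rim of the disc, 10 mm wide and 9 mm deep. With the pin in the notch the disc can turn only about 3 degrees to and fro.
- ear_left (a point): middle of the top of the carrier's ear on its +y side, 36 mm from its axis, 15 mm above the disc's top and 27 mm above its underside. The ear is an upright tab 6 mm thick (along the way it is pushed round) and 14 mm long radially. Its faces, front (+x) and back (-x), are named apart.
- ear_right (a point): the same for the like ear on its -y side
- seal (a joint): travel in m of the rubber seal ring (75 mm wide) under the carrier: 0 as it stands, 3 mm proud of the seat; 0.003 pushed down flush with the seat. It yields only to more than about 9 N and stays where it is pushed; the carrier's own weight does not move it. It must stay up until the notch is over the pin.
- bean_hopper: the grinder's clear bean hopper, standing upside down on its black lid, 140 mm wide, 122 mm high; origin at the centre of its underside. Leave it alone.
- moka_pot: aluminium moka pot with a black handle, 138 mm high, on the hob; origin on its underside. Leave it alone.
- coffee_mug: white mug, 67 mm high; origin on its underside. Leave it alone.
- bean_jar: round glass jar with a screw cap, 67 mm wide, 70 mm high; origin on its underside. Leave it alone.
Things that resemble listed ones, but are neither listed nor needed, are in the scene too. Of the things like the burr_carrier, leave any that is pink; of the rest the larger one is meant.

How it is judged:
On the way, in this order (a step that is already met when the one before it is completed fails the run):
1. the notch has dropped over the pin, the disc still proud on its seal (horizontal distance between notch and pin below 0.0045 m and z of burr_carrier in the frame of grinder below 0.194 m and angle between burr_carrier's own z axis and vertical below 0.035 rad), for 0.2 s.
2. the disc is pressed home on its seat (z of burr_carrier in the frame of grinder below 0.1913 m and value of joint seal above 0.0022 m), for 0.1 s.
At the end, for the whole second after the job is handed in: The carrier lies home on its seat with the pin in its notch (notch within 4.5 mm of the pin's point seen from above), its underside less than 1.3 mm above the seat, level within 1.4 degrees, the seal pushed down at least 2.2 mm, all at rest and let go (all of step 2 and horizontal distance between notch and pin below 0.0045 m and z of notch in the frame of grinder below 0.1915 m and angle between burr_carrier's own z axis and vertical below 0.025 rad and linear speed of burr_carrier below 0.01 m/s); the robot touches nothing.
It fails at once if the disc is lifted (more than about 10 mm above where it lay) (z of burr_carrier in the frame of grinder above 0.206 m).
It fails at once if an ear is pinched or borne down on, both its faces loaded at once by the fingers, while the notch is off the pin ((contact force between each of ear_left_front, ear_left_back and the fingers above 2 N or contact force between each of ear_right_front, ear_right_back and the fingers above 2 N) and horizontal distance between notch and pin above 0.008 m).
It fails at once if the disc is pressed down on its seal while its notch is off the pin (value of joint seal above 0.0016 m and horizontal distance between notch and pin above 0.008 m).
It fails at once if another of the coffee things is moved (distance of any of bean_hopper, moka_pot, coffee_mug, bean_jar from where it was at the start of the episode above 0.02 m).
It also fails if it takes over 56 s, if anything falls off the work surface, if the arm or the gripper's body presses on something with over 40 N, if the wrist force passes 120 N, or if a joint passes its speed limit or range.

## Robot

A 6-joint arm with a two-finger parallel gripper is mounted at the origin on a cart in front of the work surface, level with it; the furniture and walls round the work are solid. World frame = base frame: x ahead of the robot, y to its left, z up, the work surface at z = 0. Lengths are in m, angles in rad, forces in N, time in s.
With the tool pointing down it reaches from about 0.35 to 0.85 m from the base axis. Payload 8.1 kg.
Tool frame: the origin (TCP) lies on the centre line of the jaws, within the pads' length; the fingertips stand 17 mm ahead of it and the grasp point (between the pads) lies 2 mm behind it; z points along the fingers, y is the line along which they close (so a half turn about z gives the same grasp; the last joint's range is limited). The gripper opens to 93 mm and grips with 3 to 60 N. Pads are 15 mm wide; open, the fingers measure 128 mm over their backs; the gripper's body (75 mm by 188 mm) begins 65 mm behind the grasp point.
Start: joints at [1.205, 0.13, 1.488, -0, 1.523, -0.085], TCP at [0.166, 0.577, 0.236] pointing down, gripper open.
Joint ranges: [-2.96, 2.96], [-0.89, 2.26], [0.02, 2.5], [-1.34, 4.48], [0, 2.73], [-2.66, 2.66]. Speed limits (rad/s): [2.39, 2.39, 2.79, 3.14, 3.14, 3.14].

## Interface

Orientations are given as a rotation vector (axis times angle).
In Python, from plant import robot, optics, close_job, models gives the robot as it stands.
- The arm moves only by the shell command python3 -m inch 'ROWS' [OPENING] [FORCE]. ROWS is a JSON object of lists of equal length, an entry for each row: "travel": the shift along the tool's x, y, z in m, a list of three; "spin": the turn about the tool's z in rad. In form: {"travel": [[x, y, z], ...], "spin": [spin, ...]}. A call has 1 to 10 rows; each row is the pose to reach, as a shift and turn from the pose commanded when the call began, along the tool's axes at that moment; what a row does not reach only later rows make up. A row lasts 1/12 s, in which the tool goes at most 41.7 mm and 7.16 degrees, less where a joint would pass 70% of its speed; a pose out of reach is approached as far as the arm can. A call with a gripper value outside its range is refused whole. OPENING is the closure, from 0 (fully open) to 1 (shut), set as the call begins (- or left out, the last holds). The fingers move at their own pace and stop on an object; FORCE is the grip in N (left out, the last holds). Time passes only in rows, so rows that repeat a pose let the fingers close. It gives the time, the measured TCP pose, the force, the opening and the grip force at its end, in the units of the state.
- robot.read_state(): the state, without advancing time (a new reading comes with each control period).
- optics.read_camera(name): name is "side" or "top" or "wrist"; returns (picture, depth): 384x512x3 uint8, red, green, blue; 384x512 float32, m along the optical axis (not along the pixel's ray), 0 where there is no reading.
- optics.camera_info(name): a dict with "camera_matrix" (3x3 intrinsics, pixels), "view" (4x4, takes a point from world to camera coordinates). Camera axes: x right, y down, z forward; pixel columns grow to the right and rows downward; lengths in m; the calibration is good to about 2 mm. A picture is of the moment at which its call begins: read the wrist's pose just before it. camera_info takes no time and is no camera call; for the wrist camera it gives the pose at the moment of the call.
- close_job(): hands the job in; it is judged then, once.
Trained networks look in the newest picture that a camera, given by its name, has taken for a name from the list of things; names that differ only in an ending like _2 or _b are one class to them, and where a whole thing is asked for, a point or a joint stands for the part that bears it (a point fixed in the world has none). Each returns a list of dicts, best first, with "p" (0 to 1); they miss things now and then, are a little off and sometimes report something else, mostly with a low value. They report only what shows in the picture. A call takes as long as a camera call. They do not tell look-alikes from the thing itself.
- models.look_for(camera, name): "centre" ([x, y, z] in m, in world coordinates, good to about 4 mm: the middle of the surface that is visible of it).
- models.masks_of(camera, name): "region" (384x512 bool, what is visible of it).
The state is a dict: "t": time; "q": joint angles; "dq": joint speeds; "joint_torque": joint torques, N m; "tool_pos": TCP position; "orientation": TCP orientation; "force": force on the tool from outside, world axes, zero at the start; "wrist_torque": the same for the moment, N m; "opening": finger opening in m; "gripper_force": force on a finger pad.
Only numpy, scipy, OpenCV 4.12 (cv2) and the standard library are available. Lean on these libraries where they do the work, as an engineer would, in place of code of your own. Each camera call takes 0.05 s, during which the arm holds its last target. There are 200 camera calls.

## Working session

There is one attempt and no reset: what is moved stays moved. The work goes in short steps, Python scripts to look and compute and a shell command to move; the robot and the scene stay as the last step left them, time stands still between calls to the robot, and variables do not carry over. Pictures are saved under pics/ and viewed, at most 10 in all, crops included, and the job is handed in when it is done.

```bash
ls; mkdir -p pics
cat > h.py <<'E'
import numpy as np,cv2
from plant import robot,optics,models
from scipy.spatial.transform import Rotation as R
def snap(c,name=None):
    info=optics.camera_info(c); p,d=optics.read_camera(c)
    if name: cv2.imwrite(f'pics/{name}.png',p[:,:,::-1])
    return p,d,np.array(info['camera_matrix']),np.array(info['view'])
def world(d,K,V,mask=None):
    v,u=np.nonzero((d>0) if mask is None else (mask&(d>0))); z=d[v,u]
    c=np.c_[(u-K[0,2])/K[0,0]*z,(v-K[1,2])/K[1,1]*z,z]
    return (c-V[:3,3])@V[:3,:3],u,v
def proj(P,K,V):
    c=np.atleast_2d(P)@V[:3,:3].T+V[:3,3]; return (c@K.T)[:,:2]/c[:,2:]
E
python3 - <<'E'
from h import *
s=robot.read_state(); print(s)
ims=[]
for c in ('top','side'):
    p,d,K,V=snap(c); ims.append(p)
    print(c,'pos',-V[:3,:3].T@V[:3,3],K[0,0])
    for n in ('burr_carrier','grinder','ear_left','notch','pin','rim','bean_hopper','moka_pot'):
        try:
            for r in models.look_for(c,n)[:4]:
                print(n,r['p'],np.round(r['centre'],4),proj(r['centre'],K,V).round())
        except Exception as e: print(n,e)
im=np.vstack(ims); im=cv2.resize(np.hstack(ims),(800,300))
cv2.imwrite('pics/a.png',im[:,:,::-1])
cv2.imwrite('pics/top.png',ims[0][:,:,::-1])
E
```

```text
pics
{'t': 0.0, 'q': array([ 1.20459576e+00,  1.31109874e-01,  1.48928727e+00, -2.26799387e-06,
        1.52303053e+00, -8.53486150e-02]), 'dq': array([-0.00046654, -0.00042639, -0.00027253,  0.00027262,  0.00180603,
        0.00011055]), 'joint_torque': array([-1.59922674e-03, -5.59859347e+01, -4.91740358e+01,  7.65606528e-02,
        3.59778351e-02, -2.19912135e-04]), 'tool_pos': array([0.16605605, 0.57598938, 0.23461369]), 'orientation': array([-4.39655201e-01, -3.11026249e+00,  2.80972892e-03]), 'force': array([ 0.14042852,  0.10875269, -0.18899599]), 'wrist_torque': array([-0.04937547, -0.0118132 , -0.0117501 ]), 'gripper_force': 0.0, 'opening': 0.09310744764637177}
top pos [0.35589524 0.03593859 1.11693222] 378.7599332478603
burr_carrier 0.86 [0.5676 0.0019 0.0094] [[259. 200.]]
burr_carrier 0.86 [ 0.4239 -0.0203  0.0123] [[267. 248.]]
burr_carrier 0.66 [0.4855 0.1604 0.2051] [[196. 218.]]
grinder 0.91 [0.478  0.1409 0.1801] [[205. 223.]]
grinder 0.24 [0.4868 0.1597 0.203 ] [[196. 218.]]
ear_left 0.94 [0.4911 0.1606 0.2059] [[196. 216.]]
ear_left 0.82 [ 0.4191 -0.0136  0.0106] 
[... 617 characters left out ...]
01 -5.000e-04  1.040e-02] [[252. 218.]]
grinder 0.62 [0.4869 0.1081 0.1714] [[213. 165.]]
ear_left 0.9 [ 0.5683 -0.0037  0.0092] [[252. 219.]]
ear_left 0.71 [ 0.4203 -0.0201  0.018 ] [[204. 234.]]
ear_left 0.55 [0.4838 0.1572 0.2081] [[208. 144.]]
notch 0.88 [ 0.4182 -0.0184  0.0137] [[204. 234.]]
notch 0.77 [0.4822 0.158  0.2083] [[207. 144.]]
notch 0.59 [ 0.5687 -0.0016  0.0078] [[252. 219.]]
pin 0.85 [0.4838 0.1107 0.1723] [[212. 164.]]
rim 0.86 [0.4848 0.1097 0.1684] [[213. 165.]]
bean_hopper 0.8 [0.7087 0.0801 0.0854] [[290. 174.]]
bean_hopper 0.34 [0.4319 0.3828 0.0495] [[186. 125.]]
moka_pot 0.8 [ 0.4664 -0.3077  0.125 ] [[240. 318.]]
moka_pot 0.41 [0.4856 0.1587 0.2029] [[208. 144.]]
```

View pics/a.png

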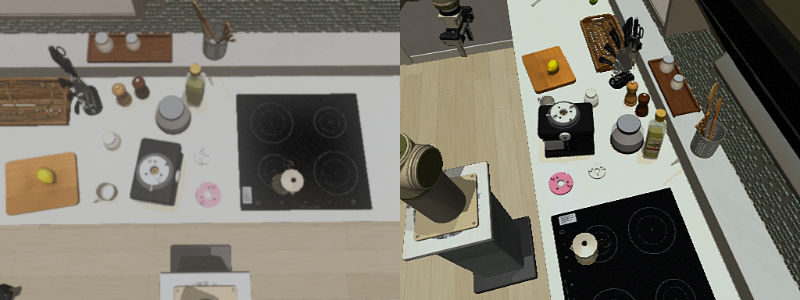

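The upper left view shows the grinder with the carrier at about (0.484, 0.159); the pink and small discs on the worktop at (207,194) and (202,156) are decoys. I'll go over the grinder next.

Run:
```python
from h import *
s=robot.read_state(); Rm=R.from_rotvec(s['orientation']).as_matrix(); print(Rm.round(3))
i=optics.camera_info('wrist');V=np.array(i['view']); C=-V[:3,:3].T@V[:3,3]
print('cam in tool',Rm.T@(C-s['tool_pos']),'axes',(Rm.T@V[:3,:3].T).round(3),i['camera_matrix'])
print('to',Rm.T@(np.array([.42,.159,.40])-s['tool_pos']))
im=cv2.imread('pics/top.png')[170:275,130:270]; a=cv2.resize(im,None,fx=5,fy=5,interpolation=2)
cv2.imwrite('pics/topc.png',a)
```

```text
[[-0.961  0.277  0.   ]
 [ 0.277  0.961  0.   ]
 [-0.     0.    -1.   ]]
cam in tool [ 0.07436522  0.00041465 -0.14817933] axes [[ 0.001 -0.964 -0.266]
 [ 1.     0.001 -0.   ]
 [ 0.    -0.266  0.964]] [[281.49695526   0.         254.52149801]
 [  0.         281.49695526 188.21004949]
 [  0.           0.           1.        ]]
to [-0.35950415 -0.33084854 -0.16434174]
```

View pics/topc.png

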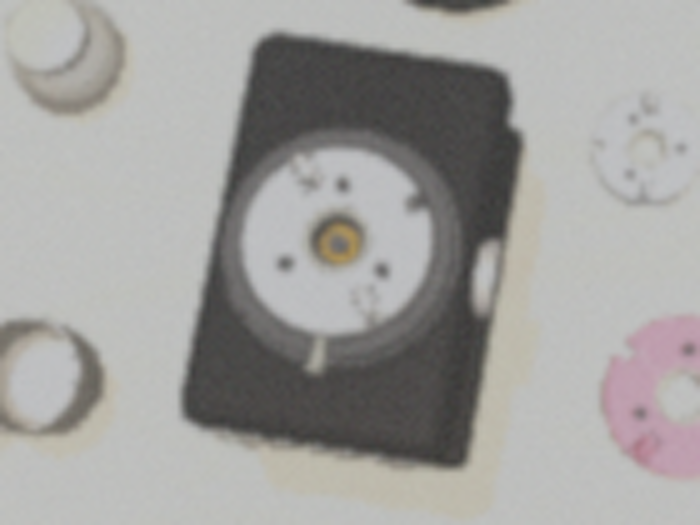

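Enlarged view: pin at (316,355) at the bottom (front, bearing ≈169°). The notch is at (415,200), bearing ≈-62°, and the ears are at (305,170) and (367,300). The disc must turn about 129° clockwise. I'm moving over it for a close look, closing the gripper on the way.

```bash
python3 -m inch '{"travel":[[-0.02,-0.01,-0.03],[-0.05,-0.03,-0.05],[-0.08,-0.055,-0.075],[-0.11,-0.08,-0.095],[-0.14,-0.105,-0.115],[-0.17,-0.13,-0.13],[-0.2,-0.155,-0.145],[-0.23,-0.18,-0.155],[-0.26,-0.205,-0.16],[-0.29,-0.23,-0.165]],"spin":[0,0,0,0,0,0,0,0,0,0]}' 1 20
python3 -m inch '{"travel":[[-0.03,-0.022,0],[-0.06,-0.044,0],[-0.09,-0.066,0],[-0.11,-0.08,0],[-0.118,-0.086,0],[-0.118,-0.086,0],[-0.118,-0.086,0]],"spin":[0,0,0,0,0,0,0]}'
python3 - <<'E'
from h import *
s=robot.read_state(); print(s['t'],s['tool_pos'],s['orientation'],s['opening'],s['q'])
p,d,K,V=snap('wrist','w1'); np.savez('w1.npz',p=p,d=d,K=K,V=V)
for n in ('burr_carrier','ear_left','notch','pin'):
    for r in models.look_for('wrist',n)[:4]: print(n,r['p'],np.round(r['centre'],4),proj(r['centre'],K,V).round())
u,v=proj([.484,.159,.2],K,V)[0].astype(int); print(u,v)
c=p[max(v-90,0):v+90,max(u-120,0):u+120]; print(max(v-90,0),max(u-120,0))
cv2.imwrite('pics/w1c.png',cv2.resize(c,None,fx=3.3,fy=3.3,interpolation=2)[:,:,::-1])
E
```

```text
t: 1.73
tool_pos: [0.3801, 0.2763, 0.4016]
orientation: [0.439, 3.109, 0.002]
force: [1.2, 0.9, -0.3]
opening: 0.0309
gripper_force: 0.0
t: 2.32
tool_pos: [0.4686, 0.1628, 0.4002]
orientation: [-0.441, -3.11, -0.001]
force: [-1.2, 0.2, -1.3]
opening: 0.0003
gripper_force: 0.0
2.3167 [0.46864399 0.16282915 0.40015495] [-4.40909907e-01 -3.10991919e+00 -6.29459312e-04] 0.00034763641035741267 [ 2.30590315e-01 -1.57076486e-01  1.47655329e+00  6.00663344e-04
  1.82250503e+00 -1.05838303e+00]
burr_carrier 0.96 [0.4836 0.1562 0.2051] [[252. 185.]]
burr_carrier 0.66 [0.5697 0.0022 0.0072] [[193. 219.]]
ear_left 0.94 [ 0.4196 -0.0113  0.0144] [[159. 152.]]
ear_left 0.71 [0.4811 0.1601 0.2068] [[255. 183.]]
ear_left 0.57 [0.5686 0.0045 0.0081] [[194. 219.]]
notch 0.75 [0.5689 0.0056 0.0066] [[194. 219.]]
notch 0.71 [0.4844 0.1578 0.2033] [[254. 185.]]
notch 0.71 [ 0.419  -0.0176  0.016 ] [[156. 153.]]
pin 0.55 [0.4421 0.1739 0.1831] [[257. 147.]]
254 183
93 134
```

View pics/w1c.png

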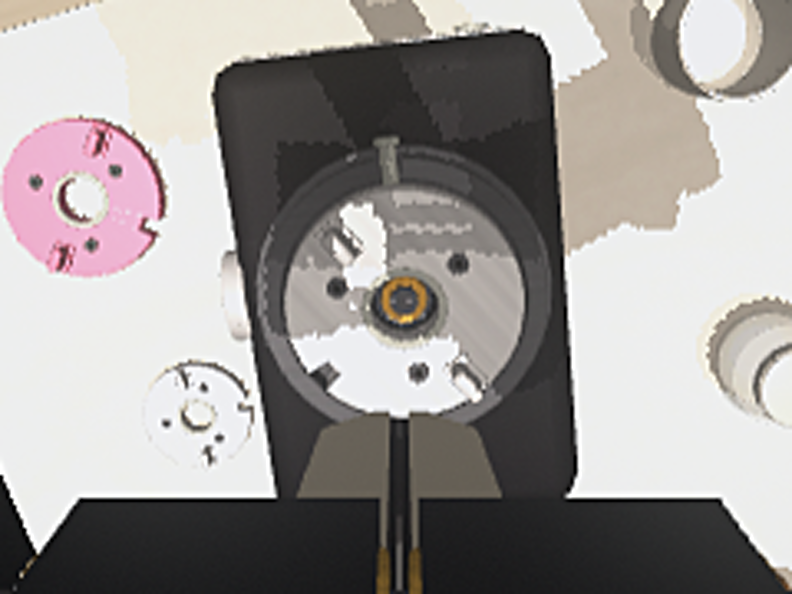

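Close view: notch at crop (323,375), ears at (345,243) and (467,377), pin tip at (392,183), shaft end at (405,298). This agrees with the top view. Next I'll compute the positions.

Run:
```python
from h import *
f=np.load('w1.npz');d,K,V=f['d'],f['K'],f['V']; C=-V[:3,:3].T@V[:3,3]
def ray(cx,cy,z):
    uv=np.array([134+(cx)/3.3,93+(cy)/3.3,1]); r=V[:3,:3].T@np.linalg.inv(K)@uv
    return C+r*(z-C[2])/r[2]
c=ray(405,299,.2); print('shaft',c)
for n,x,y,z in [('notch',323,375,.207),('earA',345,243,.222),('earB',467,377,.222),('pintip',392,183,.198),('pinout',385,138,.198)]:
    P=ray(x,y,z);e=P-c; print(n,P.round(4),'r',np.hypot(*e[:2]).round(4),'ang',np.degrees(np.arctan2(e[1],e[0])).round(1), 'depth z',)
P,u,v=world(d,K,V)
r=np.hypot(*(P[:,:2]-c[:2]).T)
for lo,hi in((0,.005),(.018,.026),(.048,.055),(.06,.065)):
    m=(r>lo)&(r<hi)&(P[:,2]>.15);print(lo,hi,m.sum(),np.percentile(P[m,2],[5,25,50,75,95]).round(4))
m=(P[:,2]>.214)&(r<.05); print('ears',m.sum())
for q in P[m].round(4)[::4]: print(q,end=' ')
# rim ring circle fit
m=(r>.03)&(r<.065)&(P[:,2]>.199)&(P[:,2]<.205)
# disc plane
m=(r>.015)&(r<.043)&(P[:,2]>.2)&(P[:,2]<.214)
A=np.c_[P[m,:2]-c[:2],np.ones(m.sum())]; k=np.linalg.lstsq(A,P[m,2],rcond=None)[0]; print('\ndisc plane',k,np.degrees(np.hypot(*k[:2])))
```

```text
shaft [0.4845854  0.16163377 0.2       ]
notch [0.5033 0.1231 0.207 ] r 0.0428 ang -64.1 depth z
earA [0.4533 0.1481 0.222 ] r 0.0341 ang -156.7 depth z
earB [0.5142 0.1769 0.222 ] r 0.0334 ang 27.3 depth z
pintip [0.4404 0.1692 0.198 ] r 0.0449 ang 170.3 depth z
pinout [0.4236 0.1714 0.198 ] r 0.0618 ang 170.9 depth z
0 0.005 54 [0.1949 0.1982 0.1988 0.1995 0.2002]
0.018 0.026 1535 [0.2047 0.2069 0.3911 0.4126 0.4314]
0.048 0.055 15431 [0.2013 0.4831 0.49   0.4921 0.5043]
0.06 0.065 4507 [0.1772 0.4818 0.4844 0.5006 0.5048]
ears 24558
[0.4476 0.1438 0.2151] [0.4484 0.1451 0.2194] [0.4485 0.1441 0.2237] [0.4492 0.1414 0.2228] [0.4505 0.1459 0.2225] [0.4504 0.1423 0.2239] [0.452  0.1466 0.2221] [0.4519 0.1431 0.2239] [0.4539 0.1471 0.2198] [0.4532 0.144  0.2249] [0.455  0.1482 0.2223] [0.4553 0.1444 0.2216] [0.4566 0.1489 0.2212] [0.4563 0.1454 0.2237] [0.4583 0.1496 0.2203] [0.4578 0.1462 0.2239] [0.4586 0.1434 0.222 ] [0.4599 0.148  0.2224] [0.4613 0.1475 0.2212] [0.5134 0.173  0.2165] [0.5142 0.1715 0.2169] [0.515  0.1763 0.2186] [0.5147 0.1737 0.221 ] [0.5181 0.1783 0.2152] [0.517
[... 28230 characters left out ...]
823 0.5055] [0.451  0.183  0.5051] [0.4502 0.1838 0.506 ] [0.4503 0.1845 0.5061] [0.4506 0.1853 0.506 ] [0.4512 0.186  0.5057] [0.4513 0.1868 0.5058] [0.4514 0.1875 0.5059] [0.4524 0.1883 0.5052] [0.4524 0.189  0.5054] [0.4524 0.1898 0.5056] [0.4518 0.1904 0.5062] [0.4534 0.1913 0.5052] [0.4526 0.192  0.5059] [0.4527 0.1927 0.506 ] [0.4534 0.1935 0.5056] [0.4534 0.1942 0.5058] [0.4548 0.1952 0.5049] [0.4546 0.1959 0.5052] [0.4545 0.1965 0.5055] [0.453  0.1969 0.5067] [0.4551 0.1981 0.5053] [0.4543 0.1986 0.5061] [0.4545 0.1993 0.5061] [0.4554 0.2002 0.5056] [0.4556 0.201  0.5056] [0.4562 0.2019 0.5053] [0.4565 0.2026 0.5053] 
disc plane [-0.07456011  0.01129635  0.20654236] 4.320731705672889
```

The wrist view gives these numbers:
- Disc centre is about (0.485, 0.1615).
- Ear_left is at bearing 26° and the pin at 170.5°.
- The disc top is at z ≈ 0.2065, high at the front, with a 4.3° tilt. Ear tops are at z 0.219 to 0.223.

These fit the given sizes. Next I'll work out the approach beside ear_left.

```bash
cat > to.py <<'E'
from h import *
import sys
phi,r,z=map(float,sys.argv[1:4]); s=robot.read_state()
Rm=R.from_rotvec(s['orientation']).as_matrix(); a=np.radians(phi)
P=np.array([.485+r*np.cos(a),.1615+r*np.sin(a),z]); yaw=np.arctan2(Rm[1,0],Rm[0,0])
print('t',s['t'],'pos',s['tool_pos'].round(4),'yphi',np.degrees(yaw)-90,'force',s['force'].round(1))
e=s['tool_pos'][:2]-[.485,.1615]; print('polar r',np.hypot(*e),'ang',np.degrees(np.arctan2(e[1],e[0])))
print('travel',(Rm.T@(P-s['tool_pos'])).round(4),'spin',-((a+np.pi/2-yaw+np.pi)%(2*np.pi)-np.pi))
E
python3 to.py 58 .036 .26
```

```text
t 2.5667 pos [0.4682 0.1637 0.4005] yphi 74.02424030352057 force [0.2 1.1 0.8]
polar r 0.01690420275847124 ang 172.46866109862205
travel [-0.0266  0.037   0.1405] spin 0.2796757534272092
```

```bash
python3 -m inch '{"travel":[[-0.006,0.009,0.02],[-0.013,0.018,0.05],[-0.02,0.028,0.08],[-0.0266,0.037,0.11],[-0.0266,0.037,0.135],[-0.0266,0.037,0.1405],[-0.0266,0.037,0.1405],[-0.0266,0.037,0.1405]],"spin":[0.07,0.14,0.21,0.28,0.28,0.28,0.28,0.28]}'; python3 to.py 58 .036 .228
```

```text
t: 3.23
tool_pos: [0.5047, 0.1912, 0.2611]
orientation: [0.867, 3.019, 0.001]
force: [0.4, -0.3, 0.7]
opening: 0.0006
gripper_force: 0.0
t 3.2333 pos [0.5047 0.1912 0.2611] yphi 57.934223857555395 force [ 0.4 -0.3  0.7]
polar r 0.03558321558113412 ang 56.448746013599546
travel [0.001  0.0004 0.0331] spin -0.001148010254919285
```

```bash
python3 -m inch '{"travel":[[0,0,0.01],[0.001,0,0.02],[0.001,0,0.028],[0.001,0,0.033],[0.001,0,0.033],[0.001,0,0.033]],"spin":[0,0,0,0,0,0]}'
python3 - <<'E'
from h import *
p,d,K,V=snap('wrist','w2'); cv2.imwrite('pics/w2c.png',cv2.resize(p[120:384,110:440],None,fx=2.2,fy=2.2)[:,:,::-1])
E
python3 to.py 58 .036 .228
```

```text
t: 3.73
tool_pos: [0.5036, 0.1911, 0.2263]
orientation: [-0.869, -3.018, 0.001]
force: [1.0, 0.1, -0.7]
opening: 0.0004
gripper_force: 0.0
t 3.7833 pos [0.5039 0.1912 0.2268] yphi 57.86261842574143 force [-0.4 -0.1  0.5]
polar r 0.03518591339484324 ang 57.57722354536717
travel [ 0.0003  0.0008 -0.0012] spin -0.002397760802385296
```

View pics/w2c.png

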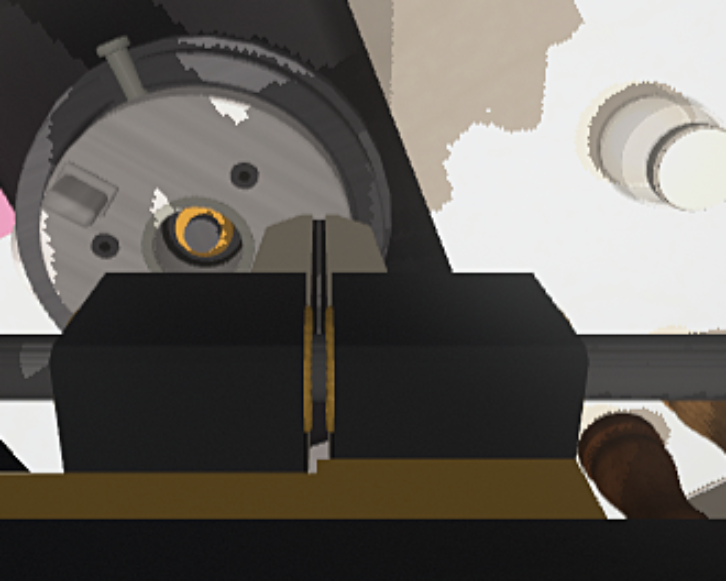

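The fingertip (320,240) stands over the disc on the counter-clockwise side of ear_left, which it hides. The shaft is at (205,230), the pin is upper left and ear_right is at (80,195). Now I'll push around the arc.

```bash
python3 -m inch '{"travel":[[-0.0025,-0.0001,-0.001],[-0.005,-0.0003,-0.001],[-0.0075,-0.0008,-0.001],[-0.0099,-0.0014,-0.001],[-0.0123,-0.0022,-0.001],[-0.0146,-0.0031,-0.001],[-0.0169,-0.0042,-0.001],[-0.0191,-0.0055,-0.001],[-0.0212,-0.0069,-0.001],[-0.0231,-0.0084,-0.001]],"spin":[0.07,0.14,0.21,0.28,0.349,0.419,0.489,0.559,0.628,0.698]}'; python3 to.py 18 .036 .228
python3 - <<'E'
from h import *
p,d,K,V=snap('top'); cv2.imwrite('pics/t2.png',cv2.resize(p[180:260,150:250],None,fx=5,fy=5)[:,:,::-1])
E
```

```text
t: 4.62
tool_pos: [0.5195, 0.1724, 0.2286]
orientation: [1.853, 2.536, 0.003]
force: [0.4, 2.6, -0.6]
opening: 0.0003
gripper_force: 1.0
t 4.6167 pos [0.5195 0.1724 0.2286] yphi 17.69870063243299 force [ 0.4  2.6 -0.6]
polar r 0.03614471868451333 ang 17.555221591535496
travel [ 0.0003 -0.0001  0.0006] spin -0.0052586659982210016
```

View pics/t2.png

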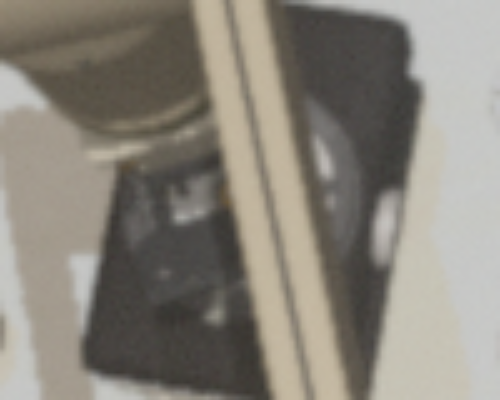

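The arm hides the disc in the top view, but the 2.6 N reading shows contact with the ear. I'll continue.

```bash
python3 -m inch '{"travel":[[-0.0025,-0.0001,0],[-0.005,-0.0003,0],[-0.0075,-0.0008,0],[-0.0099,-0.0014,0],[-0.0123,-0.0022,0],[-0.0146,-0.0031,0],[-0.0169,-0.0042,0],[-0.0191,-0.0055,0],[-0.0212,-0.0069,0],[-0.0231,-0.0084,0]],"spin":[0.07,0.14,0.21,0.28,0.349,0.419,0.489,0.559,0.628,0.698]}'; python3 to.py -22 .036 .228
python3 - <<'E'
from h import *
p,d,K,V=snap('wrist','w3'); cv2.imwrite('pics/w3c.png',cv2.resize(p[100:300,110:440],None,fx=2.2,fy=2.2)[:,:,::-1])
E
```

```text
t: 5.5
tool_pos: [0.5185, 0.1476, 0.2284]
orientation: [2.607, 1.752, 0.003]
force: [0.1, 2.8, 0.7]
opening: 0.0004
gripper_force: 1.3
t 5.5 pos [0.5185 0.1476 0.2284] yphi -22.20287417856906 force [0.1 2.8 0.7]
polar r 0.03629958081025312 ang -22.575946281688292
travel [ 0.0004 -0.0003  0.0004] spin -0.0035408223833091057
```

View pics/w3c.png

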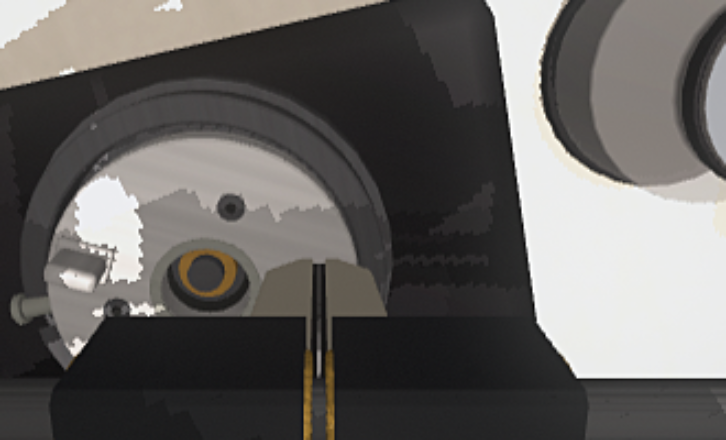

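Ear_right (80,265) keeps its place relative to the finger while the pin has moved to the lower left (30,305), so the disc is turning with the finger. I'll continue, more slowly near the end.

```bash
python3 -m inch '{"travel":[[-0.0025,-0.0001,0],[-0.005,-0.0003,0],[-0.0075,-0.0008,0],[-0.0099,-0.0014,0],[-0.0123,-0.0022,0],[-0.0146,-0.0031,0],[-0.0169,-0.0042,0],[-0.0191,-0.0055,0],[-0.0212,-0.0069,0],[-0.0231,-0.0084,0]],"spin":[0.07,0.14,0.21,0.28,0.349,0.419,0.489,0.559,0.628,0.698]}'; python3 -m inch '{"travel":[[-0.0012,0,0],[-0.0025,-0.0001,0],[-0.0037,-0.0002,0],[-0.005,-0.0003,0],[-0.0062,-0.0005,0],[-0.0075,-0.0008,0]],"spin":[0.035,0.07,0.105,0.14,0.175,0.21]}'; python3 to.py -74 .036 .228
python3 - <<'E'
from h import *
p,d,K,V=snap('wrist','w4'); np.savez('w4.npz',p=p,d=d,K=K,V=V); cv2.imwrite('pics/w4c.png',cv2.resize(p[100:300,110:440],None,fx=2.2,fy=2.2)[:,:,::-1])
E
```

```text
t: 6.38
tool_pos: [0.5025, 0.1293, 0.2287]
orientation: [3.049, 0.757, 0.005]
force: [2.3, 1.4, 0.6]
opening: 0.0007
gripper_force: 1.6
t: 6.88
tool_pos: [0.4954, 0.1265, 0.2288]
orientation: [-3.111, -0.436, -0.004]
force: [-0.2, 0.3, -0.1]
opening: 0.0006
gripper_force: 0.2
t 6.8833 pos [0.4954 0.1265 0.2288] yphi -74.05342565818596 force [-0.2  0.3 -0.1]
polar r 0.03650481099718308 ang -73.4289929256085
travel [-0.0004 -0.0005  0.0008] spin -0.000932453640389852
```

View pics/w4c.png

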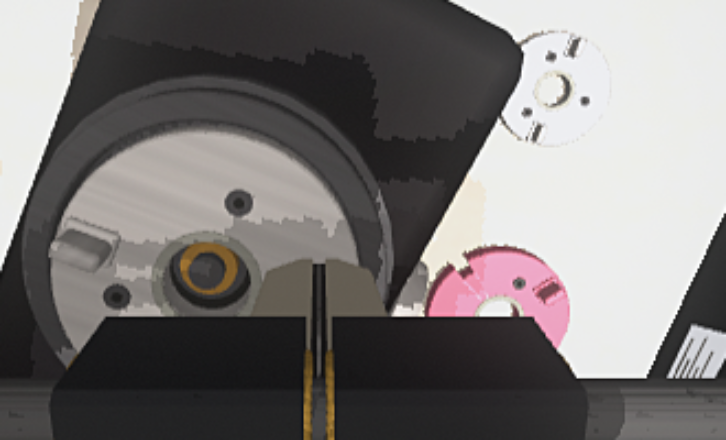

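The disc has run slightly ahead of the finger: ear_right is now at (85,245), and the force is about 0. I'll check from depth whether it has dropped.

```bash
cat > disc.py <<'E'
from h import *
import sys
def rep(d,K,V):
    P,u,v=world(d,K,V); e=P[:,:2]-[.485,.1615]; r=np.hypot(*e.T)
    m=(r>.017)&(r<.043)&(P[:,2]>.197)&(P[:,2]<.212)
    for _ in range(3):
        A=np.c_[e,np.ones(len(e))]; k=np.linalg.lstsq(A[m],P[m,2],rcond=None)[0]; m=(r>.017)&(r<.043)&(abs(P[:,2]-A@k)<.002)
    print('disc plane',k.round(4),'tilt',np.degrees(np.hypot(*k[:2])).round(2),m.sum())
    h=P[:,2]-A@k; m=(h>.0125)&(h<.018)&(r>.026)&(r<.046)
    a=np.degrees(np.arctan2(e[m,1],e[m,0])); print('ear pts',m.sum(),np.histogram(a,bins=np.arange(-180,181,10)))
    if m.sum(): print(P[m].mean(0))
    m=(r>.05)&(r<.054)&(P[:,2]>.198)&(P[:,2]<.206); print('rim z',np.median(P[m,2]))
if len(sys.argv)>1:
    f=np.load(sys.argv[1]); rep(f['d'],f['K'],f['V'])
else:
    p,d,K,V=snap('wrist'); np.savez('last.npz',p=p,d=d,K=K,V=V); rep(d,K,V)
E
python3 disc.py w1.npz|head -1; python3 disc.py w4.npz
```

```text
disc plane [-0.0756  0.0108  0.2064] tilt 4.37 2741
disc plane [-0.048   0.0309  0.2058] tilt 3.27 5899
ear pts 342 (array([  0,   0,   0,   0,   0,   0,   0,   0,   0,   0,   0,  66,  57,
         0,   0,   0,   0,   0,   0,   0,   0,   0,   0,   0,   0,  96,
       123,   0,   0,   0,   0,   0,   0,   0,   0,   0]), array([-180, -170, -160, -150, -140, -130, -120, -110, -100,  -90,  -80,
        -70,  -60,  -50,  -40,  -30,  -20,  -10,    0,   10,   20,   30,
         40,   50,   60,   70,   80,   90,  100,  110,  120,  130,  140,
        150,  160,  170,  180]))
[0.49490932 0.17101656 0.22032213]
rim z 0.20127687466428634
```

```bash
cat >> disc.py <<'E'
f=np.load(sys.argv[1] if len(sys.argv)>1 else 'last.npz'); P,u,v=world(f['d'],f['K'],f['V']); e=P[:,:2]-[.485,.1615]; r=np.hypot(*e.T)
m=(P[:,2]>.215)&(P[:,2]<.228)&(r<.047)&(e[:,1]>0); x=e[m]; c=np.median(x,0); print('ear_right',m.sum(),c.round(4),np.degrees(np.arctan2(c[1],c[0])).round(1),np.percentile(P[m,2],[10,50,90]).round(4), 'span',np.ptp(x,0))
E
python3 disc.py w4.npz|tail -1;  python3 disc.py w1.npz|tail -1; python3 disc.py; python3 to.py -74 .036 .228; python3 to.py -83 .036 .228|tail -1
```

```text
ear_right 292 [0.006 0.032] 79.4 [0.2167 0.2206 0.2219] span [0.0067437  0.01373424]
ear_right 54 [0.0337 0.0142] 22.8 [0.2163 0.2183 0.2199] span [0.0123318  0.00937352]
disc plane [-0.0017  0.0014  0.2037] tilt 0.13 5846
ear pts 336 (array([  0,   0,   0,   0,   0,   0,   0,   0,   0,   0,   0,  64,  57,
         0,   0,   0,   0,   0,   0,   0,   0,   0,   0,   0,   0, 138,
        77,   0,   0,   0,   0,   0,   0,   0,   0,   0]), array([-180, -170, -160, -150, -140, -130, -120, -110, -100,  -90,  -80,
        -70,  -60,  -50,  -40,  -30,  -20,  -10,    0,   10,   20,   30,
         40,   50,   60,   70,   80,   90,  100,  110,  120,  130,  140,
        150,  160,  170,  180]))
[0.49557263 0.17173718 0.21840213]
rim z 0.20120686272264682
ear_right 242 [0.0069 0.0332] 78.3 [0.2161 0.2181 0.2192] span [0.0074161  0.01356714]
t 6.9833 pos [0.4947 0.1263 0.2283] yphi -74.03183218084209 force [-0.3 -0.1 -0.4]
polar r 0.03655321288315117 ang -74.6011769972414
travel [ 0.0004 -0.0006  0.0003] spin -0.0005555763637845601
travel [-0.0052 -0.001   0.0002] spin 0.1565240563157051
```

The notch has dropped: tilt 0.1°, disc top at z ≈ 0.2037, proud by about 3 mm. Now I'll raise the finger, open to about 40 mm and centre over the disc, with the fingers between the ears.

```bash
python3 -m inch '{"travel":[[0.002,0,0],[0.003,0,-0.01],[0.003,0,-0.025],[0.003,-0.01,-0.035],[0.003,-0.02,-0.035],[0.002,-0.03,-0.035],[0,-0.0365,-0.035],[0,-0.0365,-0.035],[0,-0.0365,-0.035],[0,-0.0365,-0.035]],"spin":[0,0,0,0,-0.12,-0.24,-0.36,-0.48,-0.6,-0.72]}' 0.57; python3 -m inch '{"travel":[[0,0,0],[0,0,0],[0,0,0],[0,0,0],[0,0,0],[0,0,0]],"spin":[-0.12,-0.24,-0.36,-0.397,-0.397,-0.397]}' ; python3 to.py -10 0 .226; python3 disc.py | grep -v ' 0, '
```

```text
t: 7.82
tool_pos: [0.4846, 0.1623, 0.2636]
orientation: [2.754, 1.512, 0.001]
force: [-0.0, -0.4, 0.2]
opening: 0.04
gripper_force: 0.0
t: 8.32
tool_pos: [0.4846, 0.1619, 0.2634]
orientation: [2.41, 2.015, 0.001]
force: [0.6, 0.1, -0.0]
opening: 0.0399
gripper_force: 0.0
t 8.3167 pos [0.4846 0.1619 0.2634] yphi -10.189517641549628 force [ 0.6  0.1 -0. ]
polar r 0.0005468993448551361 ang 132.1227889865336
travel [-0.0003  0.0004  0.0374] spin -0.0033077068356552886
disc plane [-0.0009 -0.      0.2036] tilt 0.05 6215
         40,   50,   60,   70,   80,   90,  100,  110,  120,  130,  140,
        150,  160,  170,  180]))
[0.48577381 0.1650505  0.21817687]
rim z 0.20124151127918277
ear_right 151 [0.0061 0.0343] 80.0 [0.2172 0.2181 0.2192] span [0.00703916 0.01379592]
```

The disc is level and still proud by about 2.5 mm. I'll press down slowly.

```bash
python3 -m inch '{"travel":[[0,0,0.015],[0,0,0.03],[0,0,0.038],[0,0,0.0405],[0,0,0.042],[0,0,0.043],[0,0,0.044],[0,0,0.045]],"spin":[0,0,0,0,0,0,0,0]}'; python3 -m inch '{"travel":[[0,0,0.0005],[0,0,0.001],[0,0,0.0015],[0,0,0.0015]],"spin":[0,0,0,0]}'
```

```text
t: 9.03
tool_pos: [0.4851, 0.1616, 0.2192]
orientation: [2.409, 2.016, 0.003]
force: [-4.8, -0.2, 14.6]
opening: 0.0401
gripper_force: 7.2
t: 9.37
tool_pos: [0.4857, 0.1617, 0.2192]
orientation: [2.408, 2.015, 0.005]
force: [-5.1, -1.2, 14.9]
opening: 0.0405
gripper_force: 7.6
```

```bash
python3 -m inch '{"travel":[[0,0,0.001],[0,0,0.002],[0,0,0.003],[0,0,0.003],[0,0,0.003]],"spin":[0,0,0,0,0]}'; python3 disc.py | grep -v ' 0, '
```

```text
t: 9.78
tool_pos: [0.4865, 0.1619, 0.2192]
orientation: [2.407, 2.014, 0.01]
force: [-10.4, -2.5, 31.9]
opening: 0.0402
gripper_force: 15.6
disc plane [-0.001   0.0004  0.2012] tilt 0.06 6589
         40,   50,   60,   70,   80,   90,  100,  110,  120,  130,  140,
        150,  160,  170,  180]))
[0.49186147 0.18447841 0.21597273]
rim z 0.20120430316778357
ear_right 790 [0.008  0.0138] 59.7 [0.2156 0.2198 0.2265] span [0.06838632 0.04105066]
```

The disc top (z 0.2012) is level with the rim (0.2012) and firm at 32 N, so it is home. I'll lift off and check.

```bash
python3 -m inch '{"travel":[[0,0,-0.004],[0,0,-0.01],[0,0,-0.03],[0,0,-0.06],[0,0,-0.09],[0,0,-0.12],[0,0,-0.15],[0,0,-0.15],[0,0,-0.15],[0,0,-0.15]],"spin":[0,0,0,0,0,0,0,0,0,0]}'; python3 disc.py | grep -v ' 0, '; python3 -c "
import cv2,numpy as np
cv2.imwrite('pics/end.png',np.load('last.npz')['p'][:,:,::-1])"
```

```text
t: 10.67
tool_pos: [0.4845, 0.1613, 0.3624]
orientation: [-2.409, -2.016, 0.001]
force: [-0.3, -0.3, -0.8]
opening: 0.0404
gripper_force: 0.0
disc plane [ 0.0007 -0.0007  0.2013] tilt 0.06 3456
         40,   50,   60,   70,   80,   90,  100,  110,  120,  130,  140,
        150,  160,  170,  180]))
[0.48746235 0.16272987 0.21570004]
rim z 0.20123219138295279
ear_right 60 [0.0085 0.034 ] 76.0 [0.2153 0.216  0.2168] span [0.00678736 0.01291567]
```

View pics/end.png

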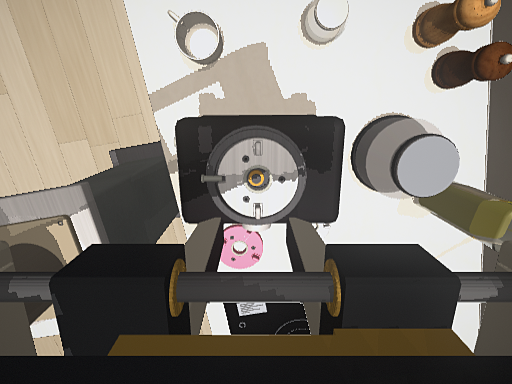

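The disc at (257,180) lies level and flush, with the pin (213,178) in its notch and the ears at (257,148) and (257,210). The other coffee things in view (mug, hopper) are where they were, and the hand is clear.

```bash
python3 -c "
from plant import close_job
print(close_job())"
```

```text
the job is handed in; nothing more can be done
None
```

The job is handed in: I turned the burr carrier by one ear until its notch dropped over the pin, then pressed it home, flush with the rim (0.06° tilt), and took the hand clear; no verdict came back.

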